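# Reset and lock the strap-width guide

### The job

Set the strap-cutting guide on the table to its new width: swing the lock ring's lever well round to free the upright black adjuster knob, and only then turn the knob until the pointed nose of the sliding fence lines up with the tall round pin (not the low square plate). Swing the lock ring back to its tight stop so that the fence stays lined up, let go, and leave the other things on the table where they are.

Things in the scene. Friction and masses are not known exactly. Their poses are not given: they have to be found in the camera images.
- guide: The strap-width guide, fixed to the table: green bed plate 160 (x) by 270 (y) by 12 mm thick, reaching from y -90 to y +180 mm, with a grey 70 mm square housing to z 30 mm. Origin on the table under the common upright axis of the lock ring and the adjuster knob; its x axis runs across the bed, y along the fence's travel, z up. Two 8 mm stop studs, tops at z 38 mm, stand 45 mm from the axis and limit the lever's swing.
- ring (a joint): Turn of the lock ring, rad, 0 (tight stop) to 1.1 (loose stop), growing counterclockwise seen from above. A flat steel ring 66 mm across, z 30 to 40 mm on the guide, with one radial lever (flat, up to 40 mm) that ends in an upright post. It stays where it is left. It turns stiffly, about 4 N at the post, all the way. The knob counts as freed only above 0.5, about half its swing.
- lever_post (a point): Centre of the grip length of the lock ring's upright round steel post, 16 mm in diameter, 62 mm from the ring's axis, top at z 78 mm; this point is at z 66 mm. The ring and this post turn together about the guide's upright axis; with the ring tight it lies at (-36, -50) mm in the guide's x, y, at the loose stop at (28, -55) mm.
- knob (a joint): Turn of the adjuster knob, rad, growing counterclockwise seen from above, range -2.2 to 2.2. It drives the fence by a rack: each rad counterclockwise moves the fence 16 mm towards the guide's +y, clockwise towards -y. Turns with about 0.06 N m and stays where it is left. No pin stops it being forced while the ring is tight, but that spoils the clamp: turn it only with the ring above 0.5.
- knob_grip (a point): Grip point on the adjuster knob's axis, at z 74 mm. Black plastic knob above the ring: disc 44 mm across at z 42 to 50 mm, carrying an upright bar grip 44 mm long, 12 mm thick, z 48 to 84 mm; fingertips must stay above the disc, z 50 mm. The bar lies along this point's x axis (the guide's x axis when joint knob is 0) and turns with the knob.
- nose (a point): Tip of the pointed nose of the sliding fence, at the fence's top, z 44 mm. The fence is an aluminium plate 98 mm long across the bed, 8 mm thick, 30 mm high, on a steel rack bar; the nose is at its -x end, pointing to the guide's -x, and moves along the guide's y.
- pin: Tall round steel pin, 12 mm across, 30 mm high, fixed on the guide's aluminium rail; marks the wanted width. Origin at the centre of its underside, z 18 mm; axes parallel to the guide's. It stands 14 mm in front of the nose's line in the guide's -x. The nose is lined up when its y in the guide's frame equals the pin's. It stands on either side of the fence's start.
- plate: Low square steel plate, 16 by 16 by 7 mm, fixed on the same rail on the other side of the fence; marks another width, not wanted. Origin at the centre of its underside.
- dish: White ceramic dish with pins, 92 mm across, 26 mm high, loose; origin under its centre. Leave alone.
- dispenser: Black tape dispenser, 130 by 50 mm, 74 mm high, loose; origin under its centre. Leave alone.
- calculator: Grey calculator, 150 by 100 by 16 mm, loose; origin under its centre. Leave alone.
- screwdriver: Screwdriver about 180 mm long lying on the table, loose. Leave alone.

How it is judged:
On the way, in this order (a step that is already met when the one before it is completed fails the run):
1. the lock ring is loosened (more than 0.5 rad from its tight stop) (value of joint ring above 0.5 rad), for 0.2 s.
2. with the ring loose, the fence's nose is brought within 3 mm of the round pin along the fence's travel (y of nose in the frame of pin between -0.003 and 0.003 m and value of joint ring above 0.4 rad), for 0.2 s.
At the end, for the whole second after the job is handed in: The nose is within 3 mm of the round pin along the fence's travel, the lock ring is within 0.1 rad of its tight stop, and ring and knob are at rest (y of nose in the frame of pin between -0.003 and 0.003 m and value of joint ring below 0.1 rad and velocity of joint ring between -0.05 and 0.05 rad/s and velocity of joint knob between -0.05 and 0.05 rad/s); the robot touches nothing.
It fails at once if the adjuster knob is turned while the lock ring is not loosened (value of joint ring below 0.4 rad and (velocity of joint knob above 0.3 rad/s or velocity of joint knob below -0.3 rad/s)).
It fails at once if the dish is moved more than 25 mm (distance of dish from where it was at the start of the episode above 0.025 m).
It fails at once if the dispenser is moved more than 25 mm (distance of dispenser from where it was at the start of the episode above 0.025 m).
It fails at once if the calculator is moved more than 25 mm (distance of calculator from where it was at the start of the episode above 0.025 m).
It fails at once if the screwdriver is moved more than 25 mm (distance of screwdriver from where it was at the start of the episode above 0.025 m).
It also fails if it takes over 64 s, if anything falls off the work surface, if the arm or the gripper's body presses on something with over 40 N, if the wrist force passes 120 N, or if a joint passes its speed limit or range.

### The arm

A 6-joint arm with a two-finger parallel gripper is mounted at the origin on the work surface. World frame = base frame: x ahead of the robot, y to its left, z up, the work surface at z = 0. Lengths are in m, angles in rad, forces in N, time in s.
With the tool pointing down it reaches from about 0.35 to 0.975 m from the base axis. Payload 7.1 kg.
Tool frame: the origin (TCP) lies at the centre of the arm's flange, where the gripper is bolted on; the fingertips stand 182 mm ahead of it and the grasp point (between the pads) lies 163 mm ahead of it; y points along the fingers, z is the direction in which the jaws open and shut, and the axes are right-handed (so a half turn about y gives the same grasp; the last joint's range is limited). The gripper opens to 88 mm and grips with 3 to 60 N. Pads are 20 mm wide; open, the fingers measure 115 mm over their backs; the gripper's body (75 mm by 178 mm) begins 61 mm behind the grasp point.
Start: joints at [-1.177, 0.423, 1.63, -0, 1.089, -0.019], TCP at [0.251, -0.572, 0.405] pointing down, gripper open.
Joint ranges: [-3, 3], [-0.9, 2.11], [0.09, 2.58], [-1.31, 4.45], [0.11, 2.69], [-2.54, 2.54]. Speed limits (rad/s): [2.39, 2.39, 3.01, 3.14, 3.14, 3.14].

### API

Orientations are given as a unit quaternion [x, y, z, w].
In Python, from workcell import sensors, imaging, arm gives the robot as it stands.
- The arm moves only by the tool step_arm, never from a script. Its argument "targets" is a list of rows, each a list of 5 numbers: the opening, from -1 (shut) to 1 (fully open), so that 0 is half open, then the shift along the tool's x, y, z in cm, then the turn about the tool's y in degrees. A call has 1 to 20 rows; each row shifts and turns the commanded pose from where the row before left it, along the tool's axes as they then stand; what a row does not reach is not made up. A row lasts 1/12 s, in which the tool goes at most 41.7 mm and 7.16 degrees, less where a joint would pass 70% of its speed; a pose out of reach is approached as far as the arm can. A call with a gripper value outside its range is refused whole. The fingers move at their own pace and stop on an object; "newtons" is the grip in N (left out, the last holds). Time passes only in rows, so rows that do not move let the fingers close. It gives the time, the measured TCP pose, the force and the opening at its end, in the units of the state.
- sensors.get_obs(): the state, without advancing time (a new reading comes with each control period).
- imaging.get_image(name): name is "scene" or "top"; returns the picture (480x640x3 uint8, blue, green, red); there is no depth.
- imaging.camera_model(name): a dict with "intrinsics" (3x3 intrinsics, pixels), "xyz" and "attitude" of the camera in the world. Camera axes: x right, y up, looking along -z (the intrinsics and any distortion apply to the point x, -y, -z); pixel columns grow to the right and rows downward; lengths in m; the calibration is good to about 2 mm. A picture is of the moment at which its call begins. camera_model takes no time and is no camera call.
- arm.finish_job(): hands the job in, once; it reports no verdict.
The state is a dict: "time_s": time; "qpos": joint angles; "dq": joint speeds; "joint_efforts": joint torques, N m; "tcp_pos": TCP position; "eef_rot": TCP orientation; "ft_force": force on the tool from outside, world axes, zero at the start; "moment": the same for the moment, N m; "grip_width": finger opening in m.
Only numpy, scipy, OpenCV 4.12 (cv2) and the standard library are available. Lean on these libraries where they do the work, as an engineer would, in place of code of your own. Each camera call takes 0.05 s, during which the arm holds its last target. There are 200 camera calls.

## Working session

There is one attempt and no reset: what is moved stays moved. The work goes in short steps, Python scripts to look and compute and a tool call to move; the robot and the scene stay as the last step left them, time stands still between calls to the robot, and variables do not carry over. Pictures are saved under pics/ and viewed, about 8 in all and at most 12, crops included, and the job is handed in when it is done.

Besides the shell and the picture viewer there is one more tool, called after "Call:" in YAML: its name, and indented under it one key for each argument. step_arm: Moves the arm, as the interface text tells. Its arguments: {"type":"object","properties":{"targets":{"type":"array"},"newtons":{"type":"number"}},"required":["targets"]}

```bash
mkdir -p pics; ls; cat > h.py <<'E'
import numpy as np, cv2
from scipy.spatial.transform import Rotation as R
from workcell import sensors, imaging, arm
def cam(n):
    m=imaging.camera_model(n); return np.array(m["intrinsics"]),np.array(m["xyz"]),m
def rot(m):
    a=np.array(m["attitude"]); return a if a.shape==(3,3) else R.from_quat(a).as_matrix()
def ray(n,u,v):
    K,c,m=cam(n); p=np.linalg.inv(K)@[u,v,1]; return c, rot(m)@(p*[1,-1,-1])
def onz(n,u,v,z):
    c,d=ray(n,u,v); return c+d*(z-c[2])/d[2]
def proj(n,P):
    K,c,m=cam(n); p=(rot(m).T@(np.array(P)-c))*[1,-1,-1]; q=K@p; return q[:2]/q[2]
E
python3 - <<'E'
from h import *
for n in("scene","top"):
    cv2.imwrite(f"pics/{n}0.png",imaging.get_image(n)); print(imaging.camera_model(n))
print(sensors.get_obs())
E
```

```text
pics
{'intrinsics': array([[463.12813159,   0.        , 329.6963552 ],
       [  0.        , 463.12813159, 239.83172449],
       [  0.        ,   0.        ,   1.        ]]), 'xyz': array([1.26844949, 0.20474421, 0.62186236]), 'attitude': array([0.25994548, 0.32473088, 0.71420166, 0.56293356])}
{'intrinsics': array([[519.26369295,   0.        , 319.89546401],
       [  0.        , 519.26369295, 245.15419936],
       [  0.        ,   0.        ,   1.        ]]), 'xyz': array([0.57070667, 0.08882812, 1.20616413]), 'attitude': array([ 0.02413433, -0.03070733, -0.70454521,  0.70858354])}
{'time_s': 0.1, 'qpos': array([-1.17699915e+00,  4.23752443e-01,  1.63061674e+00, -1.13749718e-05,
        1.08857909e+00, -1.89579345e-02]), 'dq': array([ 8.69059951e-05,  5.30630694e-04, -9.18925038e-04, -8.95934065e-04,
       -1.31740003e-03, -1.62039259e-03]), 'joint_efforts': array([ 1.20713034e-04, -5.45612383e+01, -2.74324214e+01,  6.46381290e-02,
        1.87387259e-02, -7.68108777e-06]), 'tcp_pos': array([ 0.250658  , -0.57225677,  0.40398549]), 'eef_rot': array([-0.14499186,  0.6925714 , -0.69163095,  0.14480626]), 'ft_force': array([ 0.10853051,  0.47651877, -0.25289387]), 'moment': array([ 0.02774052, -0.0610582 ,  0.00415166]), 'grip_width': 0.08773855707051134}
```

View pics/top0.png

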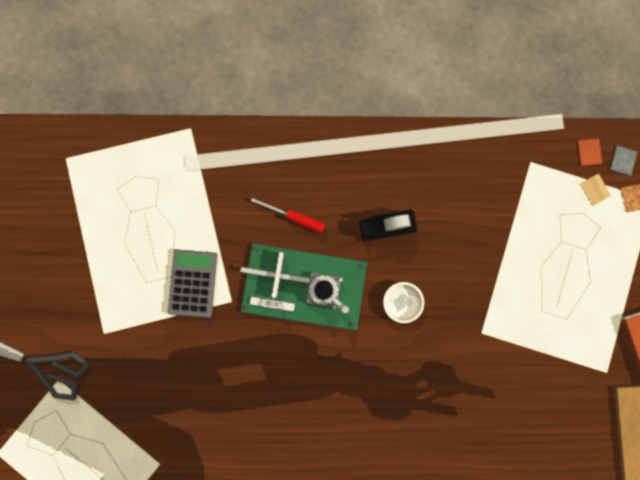

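View pics/scene0.png

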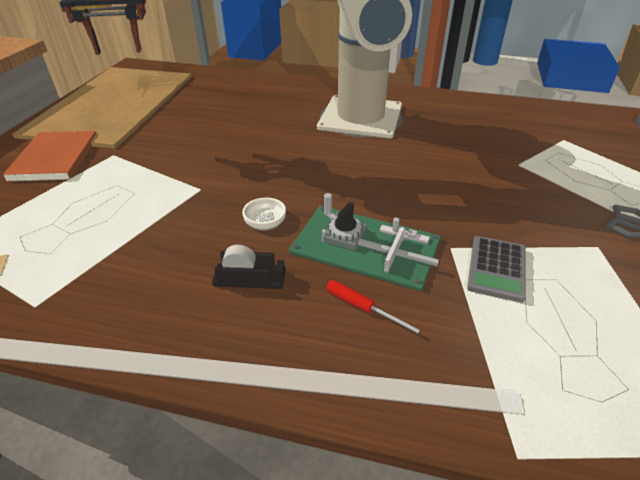

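```bash
cat >> h.py <<'E'
def guide():
    im=cv2.imread("pics/top0.png"); hsv=cv2.cvtColor(im,cv2.COLOR_BGR2HSV)
    m=cv2.inRange(hsv,(60,100,40),(90,255,200)); m[:,:235]=0
    m=cv2.morphologyEx(m,cv2.MORPH_CLOSE,np.ones((9,9)))
    c=max(cv2.findContours(m,0,2)[0],key=cv2.contourArea)[:,0]
    P=np.array([onz("top",u,v,.012)[:2] for u,v in c])
    return cv2.minAreaRect((P*1000).astype(np.float32))
E
python3 - <<'E'
from h import *
r=guide(); print(r); b=cv2.boxPoints(r); print(b)
im=cv2.imread("pics/top0.png"); cv2.imwrite("pics/topc.png",cv2.resize(im[235:335,230:380],None,fx=5,fy=5,interpolation=cv2.INTER_CUBIC))
im=cv2.imread("pics/scene0.png"); cv2.imwrite("pics/scenec.png",cv2.resize(im[185:295,285:445],None,fx=5,fy=5,interpolation=cv2.INTER_CUBIC))
E
```

```text
((568.599853515625, 114.7038803100586), (265.80157470703125, 155.88648986816406), 81.25505065917969)
[[471.35696    -4.8017273]
 [625.4313    -28.502121 ]
 [665.8428    234.20949  ]
 [511.76843   257.90988  ]]
```

View pics/topc.png

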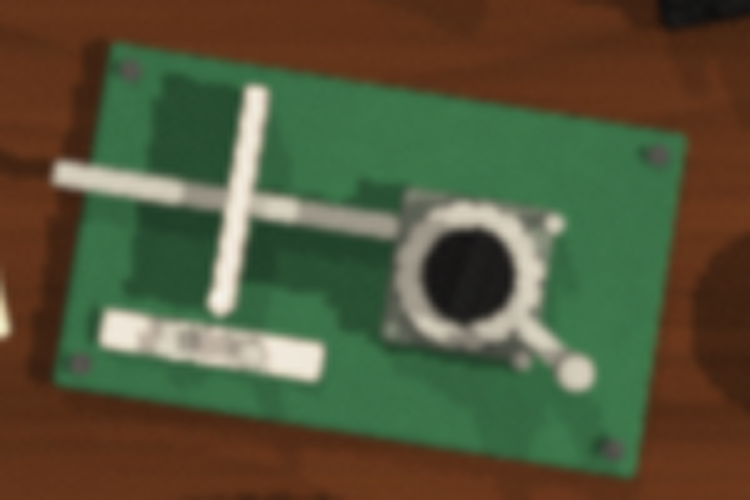

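View pics/scenec.png

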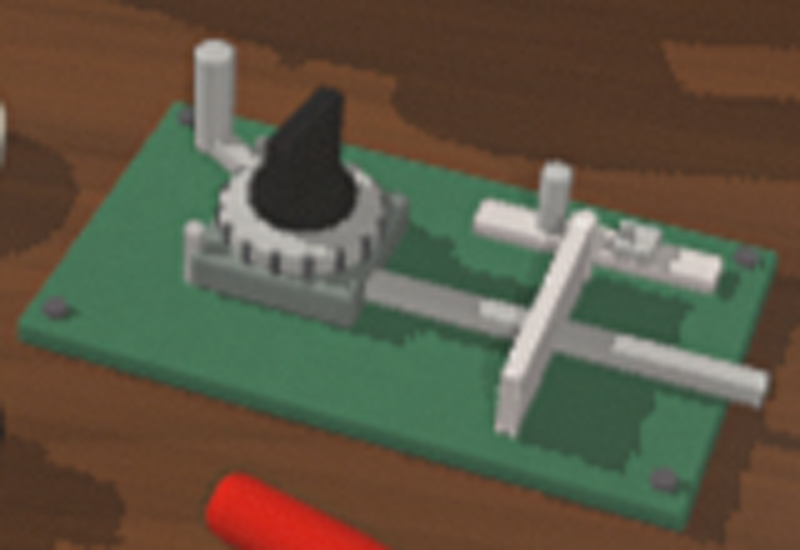

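The guide has its +y axis toward image-left in the top view, yaw about −8.7°. The lever post is at top-crop (576,373) and the nose at (220,310). In the scene crop, the pin top is at (556,170) and the plate at (640,238), so the pin is on the knob side of the fence.

```bash
cat >> h.py <<'E'
YAW=np.radians(-8.74); O=np.array([.5618,.0702])
RZ=np.array([[np.cos(YAW),-np.sin(YAW)],[np.sin(YAW),np.cos(YAW)]])
def g(P): return (RZ.T@(np.array(P)[:2]-O))*1000
def w(x,y): return RZ@np.array([x,y])/1000+O
E
python3 - <<'E'
from h import *
T=lambda a,b:(a/5+230-.4,b/5+235-.4); S=lambda a,b:(a/5+285-.4,b/5+185-.4)
for nm,n,p,z in [("post","top",T(576,373),.078),("post","scene",S(215,50),.078),("nose","top",T(220,312),.044),("fence far","top",T(257,88),.044),
 ("nose","scene",S(585,218),.044),("far","scene",S(515,372),.044),("pin","scene",S(556,170),.048),("pinbase","scene",S(552,228),.018),("plate","scene",S(640,230),.025),("knobdisc","top",T(468,274),.05),
 ("bar1","scene",S(328,92),.084),("rail a","top",T(102,330),.018),("rail b","top",T(323,363),.018)]:
    print(nm,n,g(onz(n,*p,z)).round(1))
print("post exp",w(-36,-50),"pin g guess img",[(np.array(proj("top",[*w(-63,y),.048]))-[230,235])*5 for y in (70,80,90)])
E
```

```text
post top [-34.3 -52. ]
post scene [-34.2 -50.1]
nose top [-33.7 106.6]
fence far top [ 67.5 106.6]
nose scene [-29.1 109.5]
far scene [ 66.5 109.5]
pin scene [-49.2  91.5]
pinbase scene [-49.5  92.8]
plate scene [-53.5 127.8]
knobdisc top [0.3 0.3]
bar1 scene [-17.1   4.7]
rail a top [-51.  160.2]
rail b top [-50.   58.6]
post exp [0.51862049 0.02625083] pin g guess img [array([288.04523901, 388.95805485]), array([265.74310244, 385.39241168]), array([243.44205949, 381.82694335])]
```

```bash
python3 - <<'E'
from h import *
o=sensors.get_obs(); M=R.from_quat(o["eef_rot"]).as_matrix(); print(M.round(3))
print("tool z yaw deg",np.degrees(np.arctan2(M[1,2],M[0,2])))
print(o["tcp_pos"]+.163*M[:,1])
print("guide x yaw -8.74; post world",w(-36,-50),w(28,-55),"radial deg tight",np.degrees(np.arctan2(-50,-36))-8.74)
im=cv2.imread("pics/top0.png")
c=proj("top",[*O,.05]).astype(int);print(c,proj("top",[*O,.084]))
k=im[c[1]-22:c[1]+22,c[0]-22:c[0]+22].astype(float); k=np.clip((k-5)*5,0,255).astype(np.uint8)
a=cv2.resize(k,(440,440),interpolation=cv2.INTER_CUBIC)
im=cv2.imread("pics/scene0.png");c=proj("scene",[*O,.065]).astype(int);print(c,[proj("scene",[*w(x,0),.084]).round(0) for x in(-22,22)])
k=im[c[1]-22:c[1]+22,c[0]-22:c[0]+22].astype(float); k=np.clip((k-5)*4,0,255).astype(np.uint8)
b=cv2.resize(k,(352,440),interpolation=cv2.INTER_CUBIC)
cv2.imwrite("pics/knob.png",np.hstack([a,b]))
for nm,p,z in(("dish",(403,302),.026),("disp",(388,224),.074)): print(nm,onz("top",*p,z),g(onz("top",*p,z)))
E
```

```text
[[-0.916 -0.001  0.401]
 [-0.401  0.001 -0.916]
 [-0.    -1.    -0.001]]
tool z yaw deg -66.35057093425463
[ 0.2505717  -0.57205335  0.24098564]
guide x yaw -8.74; post world [0.51862049 0.02625083] [0.58111757 0.01158403] radial deg tight -134.49388725443677
[323 289] [323.5675177  289.70034078]
[344 215] [array([349., 201.]), array([341., 214.])]
dish [ 0.5345434  -0.11074213  0.026     ] [   0.55421977 -182.98270604]
disp [ 0.70626546 -0.07082877  0.074     ] [ 164.21737562 -117.4394979 ]
```

View pics/knob.png

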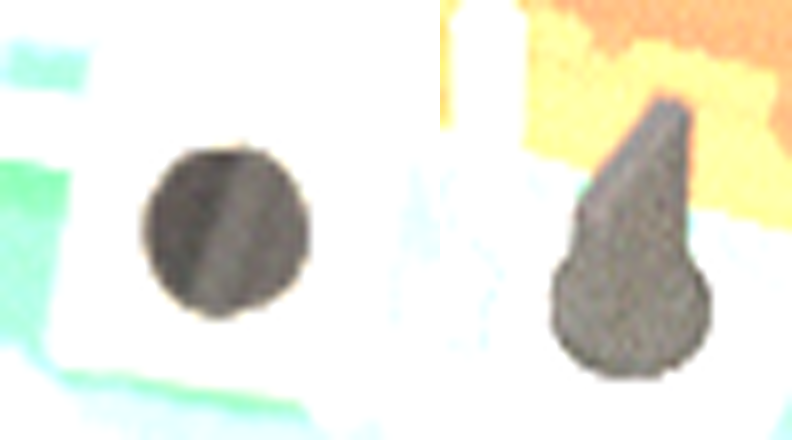

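Call:
step_arm:
  targets:
    - [0,-2.43,0,-2.2,0]
    - [0,-2.43,0,-2.2,0]
    - [0,-2.43,0,-2.2,0]
    - [0,-2.43,0,-2.2,0]
    - [0,-2.43,0,-2.2,0]
    - [0,-2.43,0,-2.2,0]
    - [0,-2.43,0,-2.2,0]
    - [0,-2.43,0,-2.2,0]
    - [0,-2.43,0,-2.2,0]
    - [0,-2.43,0,-2.2,0]
    - [0,-2.43,0,-2.2,0]
    - [0,-2.43,0,-2.2,0]
    - [0,-2.43,0,-2.2,0]
    - [0,-2.43,0,-2.2,0]
    - [0,-2.43,0,-2.2,0]
    - [0,-2.43,0,-2.2,0]
    - [0,-2.43,0,-2.2,0]
    - [0,-2.43,0,-2.2,0]
    - [0,-2.43,0,-2.2,0]
    - [0,-2.43,0,-2.2,0]

```text
time_s: 1.77
tcp_pos: [0.5197, 0.0272, 0.4045]
eef_rot: [-0.145, 0.692, -0.692, 0.145]
ft_force: [0.6, -0.5, 1.3]
grip_width: 0.0439
```

Call:
step_arm:
  targets:
    - [0,0,0,0,-5.5]
    - [0,0,0,0,-5.5]
    - [0,0,0,0,-5.5]
    - [0,0,0,0,-5.4]
    - [0,0,2,0,0]
    - [0,0,2,0,0]
    - [0,0,2,0,0]
    - [0,0,2,0,0]
    - [0,0,0,0,0]
    - [0,0,0,0,0]
    - [0,0,0,0,0]

```text
time_s: 2.68
tcp_pos: [0.5198, 0.0255, 0.3254]
eef_rot: [0.274, -0.652, 0.652, -0.274]
ft_force: [0.1, 0.2, -0.1]
grip_width: 0.0436
```

```bash
cat >> h.py <<'E'
def st(tx=None,ty=None):
    o=sensors.get_obs(); M=R.from_quat(o["eef_rot"]).as_matrix(); G=o["tcp_pos"]+.163*M[:,1]
    print("t",o["time_s"],"grasp",G.round(4),"guide",g(G).round(1),"zyaw",np.degrees(np.arctan2(M[1,2],M[0,2])).round(2),"F",o["ft_force"].round(1),"w",round(o["grip_width"],4),"j",o["qpos"].round(2))
    if tx is not None:
        d=np.array([*(w(tx,ty)-G[:2]),0]); print("tool cm to target",(M.T@d*100).round(2))
E
python3 -c "
from h import *
st(-36,-50)
for n in('top','scene'):
    im=imaging.get_image(n);cv2.imwrite(f'pics/{n}1.png',im)
"
```

```text
t 2.6833 grasp [0.5199 0.0255 0.1624] guide [-34.7 -50.5] zyaw -44.45 F [ 0.1  0.2 -0.1] w 0.0436 j [ 0.03  0.38  1.92 -0.    0.84  0.8 ]
tool cm to target [ 0.04 -0.   -0.14]
```

Call:
step_arm:
  targets:
    - [0,0.04,1.2,-0.14,0]
    - [0,0,1.2,0,0]
    - [0,0,1.2,0,0]
    - [0,0,1.2,0,0]
    - [0,0,1.2,0,0]
    - [0,0,1.2,0,0]
    - [0,0,1.2,0,0]
    - [0,0,1.2,0,0]
    - [0,0,0,0,0]
    - [0,0,0,0,0]

```text
time_s: 3.62
tcp_pos: [0.5181, 0.0262, 0.2284]
eef_rot: [-0.274, 0.652, -0.652, 0.273]
ft_force: [-0.2, -0.0, 0.1]
grip_width: 0.0442
```

Call:
step_arm:
  targets:
    - [-1,0,0,0,0]
    - [-1,0,0,0,0]
    - [-1,0,0,0,0]
    - [-1,0,0,0,0]
    - [-1,0,0,0,0]
    - [-1,0,0,0,0]
  newtons: 15

```text
time_s: 4.12
tcp_pos: [0.5185, 0.026, 0.2291]
eef_rot: [0.273, -0.652, 0.652, -0.274]
ft_force: [1.0, -3.6, 2.7]
grip_width: 0.0159
```

```bash
python3 -c "
from h import *
st(-36,-50)"
```

```text
t 4.1167 grasp [0.5187 0.0259 0.0661] guide [-35.9 -50.3] zyaw -44.44 F [ 1.  -3.6  2.7] w 0.0159 j [ 0.03  0.55  1.96 -0.    0.63  0.8 ]
tool cm to target [-0.02 -0.   -0.03]
```

Call:
step_arm:
  targets:
    - [-1,-0.012,0,0.38,-3.5]
    - [-1,-0.012,0,0.38,-3.5]
    - [-1,-0.012,0,0.38,-3.5]
    - [-1,-0.012,0,0.38,-3.5]
    - [-1,-0.012,0,0.38,-3.5]
    - [-1,-0.012,0,0.38,-3.5]
    - [-1,-0.012,0,0.38,-3.5]
    - [-1,-0.012,0,0.38,-3.5]

```text
time_s: 4.78
tcp_pos: [0.544, 0.0112, 0.229]
eef_rot: [-0.424, 0.566, -0.566, 0.424]
ft_force: [-1.2, 1.1, 5.2]
grip_width: 0.0159
```

```bash
python3 -c "
from h import *
st();o=g(sensors.get_obs()['tcp_pos']);print(np.hypot(*o),np.degrees(np.arctan2(o[1],o[0])))"
```

```text
t 4.7833 grasp [0.544  0.0113 0.066 ] guide [ -8.7 -60.9] zyaw -16.31 F [-1.2  1.1  5.2] w 0.0159 j [-0.    0.57  1.9   0.    0.67  0.28]
61.63503920491709 -98.00403582204329
```

Call:
step_arm:
  targets:
    - [-1,-0.012,0,0.38,-3.5]
    - [-1,-0.012,0,0.38,-3.5]
    - [-1,-0.012,0,0.38,-3.5]
    - [-1,-0.012,0,0.38,-3.5]
    - [-1,-0.012,0,0.38,-3.5]
    - [-1,-0.012,0,0.38,-3.5]
    - [-1,-0.012,0,0.38,-3.5]
    - [-1,-0.012,0,0.38,-3.5]
    - [-1,0,0,0,0]
    - [-1,0,0,0,0]
    - [-1,0,0,0,0]

```text
time_s: 5.7
tcp_pos: [0.5744, 0.01, 0.2291]
eef_rot: [-0.547, 0.447, -0.448, 0.548]
ft_force: [0.4, 3.7, 4.0]
grip_width: 0.016
```

```bash
python3 -c "
from h import *
st(0,0);o=g(sensors.get_obs()['tcp_pos']);print(np.hypot(*o),np.degrees(np.arctan2(o[1],o[0])))"
```

```text
t 5.7 grasp [0.5746 0.0101 0.0661] guide [ 21.8 -57.5] zyaw 11.46 F [0.4 3.7 4. ] w 0.016 j [-0.    0.6   1.83  0.    0.7  -0.2 ]
tool cm to target [-6.15  0.   -0.06]
61.4876018574798 -69.40480769913388
```

Call:
step_arm:
  targets:
    - [0,0,0,0,0]
    - [0,0,0,0,0]
    - [0,0,0,0,0]
    - [0,0,0,0,0]
    - [0,0,-2,0,0]
    - [0,0,-2,0,0]
    - [0,0,-2,0,0]
    - [0,0,-2,0,0]
    - [0,-1.54,0,0,0]
    - [0,-1.54,0,0,0]
    - [0,-1.54,0,0,0]
    - [0,-1.54,0,0,0]

```text
time_s: 6.7
tcp_pos: [0.5616, 0.0705, 0.3087]
eef_rot: [0.548, -0.447, 0.447, -0.548]
ft_force: [1.2, 0.2, 0.6]
grip_width: 0.0437
```

Call:
step_arm:
  targets:
    - [0,0,0,0,-6.5]
    - [0,0,0,0,-6.5]
    - [0,0,0,0,-6.5]
    - [0,0,0,0,-6.5]
    - [0,0,0,0,-6.5]
    - [0,0,0,0,-6.5]
    - [0,0,0,0,-6.5]
    - [0,0,0,0,-6.5]
    - [0,0,0,0,-6.5]
    - [0,0,0,0,-6.5]
    - [0,0,0,0,0]
    - [0,0,0,0,0]

```text
time_s: 7.7
tcp_pos: [0.5617, 0.07, 0.3085]
eef_rot: [0.702, -0.084, 0.084, -0.702]
ft_force: [-0.0, 0.6, -0.4]
grip_width: 0.0439
```

```bash
python3 -c "
from h import *
st(0,0)
im=imaging.get_image('scene');cv2.imwrite('pics/s2.png',cv2.resize(im[120:295,285:445],None,fx=3.4,fy=3.4,interpolation=cv2.INTER_CUBIC))"
```

```text
t 7.7 grasp [0.5616 0.07   0.1455] guide [-0.1 -0.2] zyaw 76.34 F [-0.   0.6 -0.4] w 0.0439 j [ 0.1   0.47  1.83 -0.    0.85 -1.23]
tool cm to target [ 0.01 -0.    0.02]
```

View pics/s2.png

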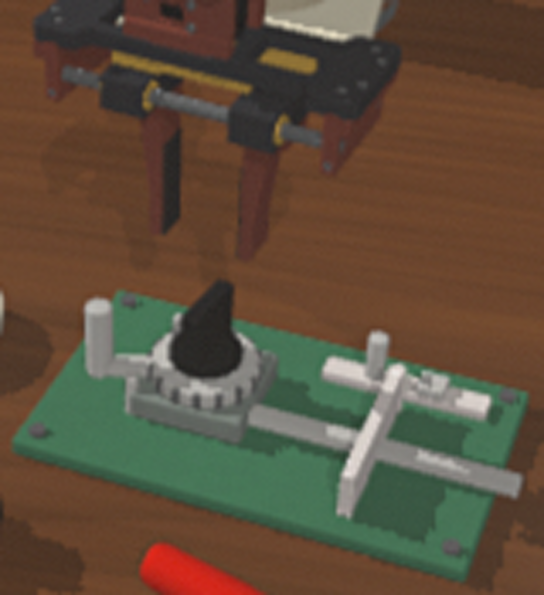

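The lever post has swung to the left stop side (98,335) and the knob bar is upright at (215,310) under the open fingers. The pin (377,355) is still on the knob side of the nose (395,375).

Call:
step_arm:
  targets:
    - [0,0,1.2,0,0]
    - [0,0,1.2,0,0]
    - [0,0,1.2,0,0]
    - [0,0,1.2,0,0]
    - [0,0,1.2,0,0]
    - [0,0,1.15,0,0]
    - [0,0,0,0,0]
    - [0,0,0,0,0]
    - [-1,0,0,0,0]
    - [-1,0,0,0,0]
    - [-1,0,0,0,0]
    - [-1,0,0,0,0]
    - [-1,0,0,0,0]
    - [-1,0,0,0,0]
  newtons: 20

```text
time_s: 8.92
tcp_pos: [0.562, 0.0705, 0.2377]
eef_rot: [-0.702, 0.083, -0.083, 0.703]
ft_force: [-0.9, 4.4, 2.0]
grip_width: 0.0118
```

```bash
python3 -c "
from h import *
st(0,0)"
```

```text
t 8.9167 grasp [0.5622 0.0707 0.0747] guide [0.3 0.6] zyaw 76.52 F [-0.9  4.4  2. ] w 0.0118 j [ 0.1   0.58  1.85  0.    0.71 -1.23]
tool cm to target [-0.02 -0.   -0.06]
```

Call:
step_arm:
  targets:
    - [-1,0,0,0,5]
    - [-1,0,0,0,5]
    - [-1,0,0,0,5]
    - [-1,0,0,0,5]
    - [-1,0,0,0,5]
    - [-1,0,0,0,5]
    - [-1,0,0,0,5]
    - [-1,0,0,0,5]
    - [-1,0,0,0,5]
    - [-1,0,0,0,5]
    - [-1,0,0,0,5]
    - [-1,0,0,0,0]
    - [-1,0,0,0,0]

```text
time_s: 10.0
tcp_pos: [0.5618, 0.0703, 0.2377]
eef_rot: [-0.585, 0.397, -0.397, 0.585]
ft_force: [-2.6, 3.0, 6.3]
grip_width: 0.0117
```

```bash
python3 -c "
from h import *
st(0,0)
im=imaging.get_image('scene');cv2.imwrite('pics/scene3.png',im);a=cv2.resize(im[205:255,370:440],None,fx=8,fy=8,interpolation=cv2.INTER_CUBIC)
cv2.imwrite('pics/s3.png',a)
cv2.imwrite('pics/top3.png',imaging.get_image('top'))"
```

```text
t 10.0 grasp [0.5618 0.0703 0.0747] guide [0.  0.1] zyaw 21.69 F [-2.6  3.   6.3] w 0.0117 j [ 0.1   0.58  1.85  0.    0.71 -0.28]
tool cm to target [ 0.01 -0.   -0.01]
```

View pics/s3.png

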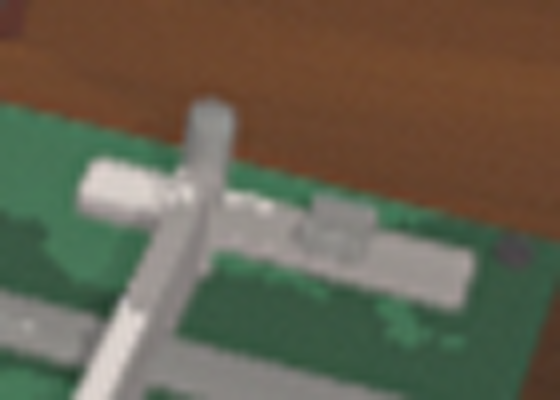

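The nose tip is at about (192,185), now just in front of the pin, whose top centre is at (211,108). A small residual offset remains to be measured.

```bash
python3 - <<'E'
from h import *
p=proj("top",[*w(-40,92),.044]);print(p); q=proj("scene",[*w(-30,93),.044]);print(q)
im=cv2.imread("pics/top3.png");u,v=int(p[0])-28,int(p[1])-36
a=cv2.resize(im[v:v+60,u:u+40],None,fx=10,fy=10,interpolation=cv2.INTER_CUBIC)
im=cv2.imread("pics/scene3.png");s,t=int(q[0])-22,int(q[1])-22
b=cv2.resize(im[t:t+60,s:s+40],None,fx=10,fy=10,interpolation=cv2.INTER_CUBIC)
# guide-y = const lines (z=44) for reference
for k,(n,o,z) in enumerate((("top",(u,v),.044),("scene",(s,t),.044))):
    for y in (90,100):
        l=[((proj(n,[*w(x,y),z])-o+.5)*10).astype(int).tolist() for x in(-75,-45)]
        cv2.line((a,b)[k],l[0],l[1],(255,0,255) if y==90 else (255,255,0),1)
print((u,v),(s,t)); cv2.imwrite("pics/c3.png",np.hstack([a,b]))
E
```

```text
[279.61543375 300.85367165]
[393.6337941  225.92314666]
(251, 264) (371, 203)
```

View pics/c3.png

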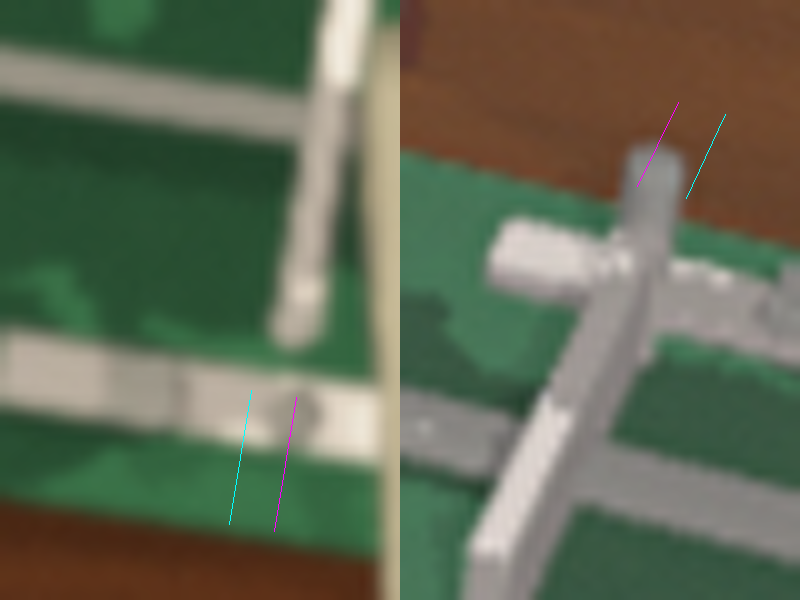

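```bash
python3 - <<'E'
from h import *
T=lambda a,b:(a/10+251-.45,b/10+264-.45); S=lambda a,b:((a-400)/10+371-.45,b/10+203-.45)
for nm,n,p,z in [("fence","top",T(345,50),.044),("fence","top",T(318,210),.044),("nose","top",T(297,330),.044),("pin48","top",T(297,402),.048),("pin33","top",T(297,402),.033),
 ("pin top","scene",S(655,160),.048),("nose","scene",S(630,262),.044),("mid","scene",S(582,360),.044),("near","scene",S(491,548),.044)]:
    print(nm,n,g(onz(n,*p,z)).round(1))
for y in(87,89,91,93): print(y,[((proj("top",[*w(-48,y),z])-[251,264]+.5)*10).round() for z in(.048,.018)],[((proj("scene",[*w(-48,y),z])-[371,203]+.5)*10+[400,0]).round() for z in(.048,.018)])
im=cv2.imread("pics/top3.png",0).astype(int); print(im[300:308,274:288])
im=cv2.imread("pics/scene3.png",0).astype(int); print(im[216:226,388:404])
E
```

```text
fence top [32.8 91.7]
fence top [-3.4 91.9]
nose top [-30.4  92.2]
pin48 top [-45.9  89.3]
pin33 top [-46.6  90.2]
pin top scene [-49.6  92. ]
nose scene [-21.4  95.3]
mid scene [10.6 95.1]
near scene [67.8 94.8]
87 [array([306., 413.]), array([315., 409.])] [array([629., 159.]), array([615., 274.])]
89 [array([297., 412.]), array([306., 407.])] [array([639., 162.]), array([625., 277.])]
91 [array([288., 411.]), array([298., 406.])] [array([649., 164.]), array([634., 279.])]
93 [array([280., 409.]), array([289., 404.])] [array([658., 166.]), array([644., 282.])]
[[128 124 120 114 111 111 104  96  91  88  86  85  84  90]
 [161 156 151 146 146 152 145 132 126 118 112 106 100 102]
 [175 174 172 171 171 176 169 158 162 168 166 158 152 148]
 [177 178 177 174 169 163 151 147 168 194 204 204 201 199]
 [178 177 176 168 159 152 146 140 153 189 211 217 221 221]
 [183 184 180 167 154 150 148 142 144 183 210 219 226 227]
 [197 200 197 181 159 149 147 145 156 190 212 219 226 227]
 [190 197 200 189 161 144 142 149 174 201 214 218 226 227]]
[[ 76  75  75  75  74  76  75  75  77  74  75  78  80  77  78  79]
 [ 76  76  76  75  73  75  90  95 101  90  79  75  74  76  76  75]
 [ 77  74  75  76  74  86 117 125 126 122 110  85  76  76  78  77]
 [ 78  77  73  74  74  91 129 135 137 137 134  93  76  76  77  77]
 [ 72  74  73  73  72  93 128 141 142 145 141 100  77  76  77  77]
 [ 73  72  71  71  75 100 123 137 141 142 137  93  73  72  75  75]
 [ 87  79  73  70  76 104 123 132 138 139 126  88  71  74  75  73]
 [ 96  88  85  88  98 111 124 133 141 137 118  85  74  75  77  75]
 [ 96  90  87  87  97 112 127 136 140 138 117  87  76  77  76  76]
 [103  96  86  85 112 125 135 143 143 137 114 100  90  85  77  77]]
```

Call:
step_arm:
  targets:
    - [-1,0,0,0,3.5]
    - [-1,0,0,0,3.5]
    - [-1,0,0,0,3.5]
    - [-1,0,0,0,0]
    - [-1,0,0,0,0]
    - [-1,0,0,0,0]
    - [-1,0,0,0,0]

```text
time_s: 10.68
tcp_pos: [0.5617, 0.0703, 0.2377]
eef_rot: [-0.546, 0.449, -0.449, 0.547]
ft_force: [-2.4, 1.9, 7.2]
grip_width: 0.0122
```

Call:
step_arm:
  targets:
    - [-0.1,0,0,0,0]
    - [-0.1,0,0,0,0]
    - [-0.1,0,0,0,0]
    - [-0.1,0,0,0,0]
    - [-0.1,0,-2,0,0]
    - [-0.1,0,-2,0,0]
    - [-0.1,0,-2,0,0]
    - [-0.1,0,-1.2,0,0]
    - [-0.1,0,0,0,0]
    - [-0.1,0,0,0,0]

```text
time_s: 11.52
tcp_pos: [0.5619, 0.0701, 0.3094]
eef_rot: [-0.546, 0.449, -0.45, 0.546]
ft_force: [-0.2, 0.3, -0.6]
grip_width: 0.0393
```

```bash
cat > look.py <<'E'
from h import *
import sys
t=sys.argv[1]
T=imaging.get_image('top');S=imaging.get_image('scene'); cv2.imwrite(f'pics/top{t}.png',T);cv2.imwrite(f'pics/scene{t}.png',S)
a=cv2.resize(T[264:324,251:291],None,fx=10,fy=10,interpolation=cv2.INTER_CUBIC)
b=cv2.resize(S[203:263,371:411],None,fx=10,fy=10,interpolation=cv2.INTER_CUBIC)
cv2.imwrite(f'pics/c{t}.png',np.hstack([a,b]))
E
python3 look.py 4; python3 -c "
from h import *
st(21.8,-57.5)"
```

```text
t 11.6167 grasp [0.5612 0.07   0.1451] guide [-0.6 -0.3] zyaw 11.06 F [-0.2  0.2 -0.2] w 0.0394 j [ 0.1   0.47  1.83  0.    0.85 -0.09]
tool cm to target [ 6.14 -0.    0.17]
```

View pics/c4.png

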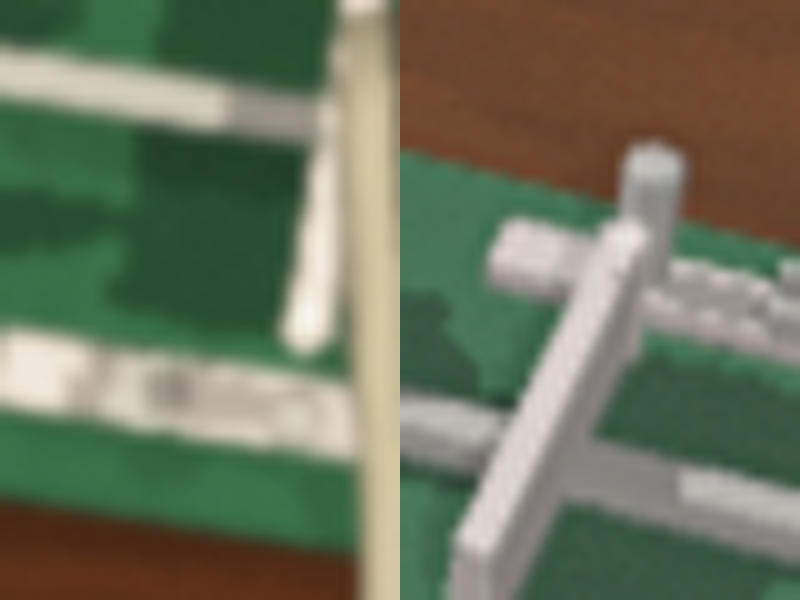

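```bash
python3 - <<'E'
from h import *
T=lambda a,b:(a/10+251-.45,b/10+264-.45); S=lambda a,b:((a-400)/10+371-.45,b/10+203-.45)
for nm,n,p,z in [("fence","top",T(322,200),.044),("nose","top",T(306,335),.044),("pin48","top",T(296,408),.048),
 ("pin top","scene",S(655,160),.048),("nose","scene",S(628,235),.044),("mid","scene",S(562,372),.044),("near","scene",S(480,542),.044)]:
    print(nm,n,g(onz(n,*p,z)).round(1))
im=cv2.imread("pics/scene4.png",0).astype(int); print(im[240,374:392]);print(im[250,372:390]);print(im[218:225,388:402])
E
```

```text
fence top [-1.  91.4]
nose top [-31.2  90. ]
pin48 top [-47.3  89.3]
pin top scene [-49.6  92. ]
nose scene [-29.4  92.6]
mid scene [15.5 92.5]
near scene [67.1 92.5]
[ 74  75  73  75  76  96  93  90  85  90 162 209 214 211 189 144 126 129]
[ 75  75  78  76  80  83  91 147 203 211 210 200 148 125 125 132 133 132]
[[ 76  76  76  74  72 101 166 176 176 163 139  94  74  76]
 [ 78  76  75  72  77 130 187 192 189 187 171 110  76  78]
 [ 75  72  72  70  76 134 175 182 182 175 162 106  76  76]
 [ 72  71  72  69  77 138 157 151 154 150 140  94  73  73]
 [ 86  80  75  68  79 146 151 137 138 138 125  88  73  73]
 [ 98  88  83  85  98 148 149 137 136 138 118  87  74  75]
 [ 96  88  86  92 111 163 160 141 137 138 115  87  76  77]]
```

The nose and pin agree to about 1 mm in both views (scene +0.6, top about +0.7 mm). Next I swing the lever back.

Call:
step_arm:
  targets:
    - [0,1.53,0,0.04,0]
    - [0,1.53,0,0.04,0]
    - [0,1.54,0,0.04,0]
    - [0,1.54,0,0.05,0]
    - [0,0,0,0,0]
    - [0,0,0,0,0]
    - [0,0,1.3,0,0]
    - [0,0,1.3,0,0]
    - [0,0,1.3,0,0]
    - [0,0,1.3,0,0]
    - [0,0,1.3,0,0]
    - [0,0,1.4,0,0]
    - [0,0,0,0,0]
    - [0,0,0,0,0]

```text
time_s: 12.78
tcp_pos: [0.5749, 0.0104, 0.229]
eef_rot: [0.546, -0.45, 0.449, -0.545]
ft_force: [-0.0, 0.5, 0.3]
grip_width: 0.0444
```

Call:
step_arm:
  targets:
    - [-1,0,0,0,0]
    - [-1,0,0,0,0]
    - [-1,0,0,0,0]
    - [-1,0,0,0,0]
    - [-1,0,0,0,0]
    - [-1,0,0,0,0]
  newtons: 15

```text
time_s: 13.28
tcp_pos: [0.5753, 0.01, 0.2307]
eef_rot: [-0.546, 0.449, -0.45, 0.546]
ft_force: [-1.2, -0.7, 3.7]
grip_width: 0.0159
```

```bash
python3 -c "
from h import *
st(21.8,-57.5)"
```

```text
t 13.2833 grasp [0.5753 0.01   0.0677] guide [ 22.5 -57.4] zyaw 11.05 F [-1.2 -0.7  3.7] w 0.0159 j [-0.    0.6   1.83 -0.    0.71 -0.2 ]
tool cm to target [-0.02 -0.   -0.07]
```

Call:
step_arm:
  targets:
    - [-1,-0.012,0,-0.38,3.5]
    - [-1,-0.012,0,-0.38,3.5]
    - [-1,-0.012,0,-0.38,3.5]
    - [-1,-0.012,0,-0.38,3.5]
    - [-1,-0.012,0,-0.38,3.5]
    - [-1,-0.012,0,-0.38,3.5]
    - [-1,-0.012,0,-0.38,3.5]
    - [-1,-0.012,0,-0.38,3.5]
    - [-1,-0.012,0,-0.38,3.5]
    - [-1,-0.012,0,-0.38,3.5]
    - [-1,-0.012,0,-0.38,3.5]
    - [-1,-0.012,0,-0.38,3.5]
    - [-1,-0.012,0,-0.38,3.5]
    - [-1,-0.012,0,-0.38,3.5]
    - [-1,-0.012,0,-0.38,3.5]
    - [-1,0,0,0,0]
    - [-1,0,0,0,0]

```text
time_s: 14.7
tcp_pos: [0.5217, 0.0238, 0.2307]
eef_rot: [0.291, -0.644, 0.645, -0.29]
ft_force: [-3.6, -8.8, 8.6]
grip_width: 0.0153
```

```bash
python3 -c "
from h import *
st(-36,-50);o=g(sensors.get_obs()['tcp_pos']);print(np.hypot(*o),np.degrees(np.arctan2(o[1],o[0])))"
```

```text
t 14.7 grasp [0.5215 0.0235 0.0677] guide [-32.8 -52.3] zyaw -41.45 F [-3.6 -8.8  8.6] w 0.0153 j [ 0.02  0.55  1.95 -0.    0.64  0.75]
tool cm to target [-0.01 -0.   -0.39]
61.38782044656781 -122.0942502478835
```

Call:
step_arm:
  targets:
    - [-1,0,0,-0.2,1.8]
    - [-1,0,0,-0.2,1.8]
    - [-1,0,0,-0.1,0.5]
    - [-1,0,0,0,0]
    - [-1,0,0,0,0]

```text
time_s: 15.12
tcp_pos: [0.5182, 0.0271, 0.2307]
eef_rot: [0.268, -0.654, 0.655, -0.267]
ft_force: [-3.0, -9.1, 6.4]
grip_width: 0.0155
```

```bash
python3 -c "
from h import *
st(-36,-50);o=g(sensors.get_obs()['tcp_pos']);print(np.hypot(*o),np.degrees(np.arctan2(o[1],o[0])))"
```

```text
t 15.1167 grasp [0.518  0.0268 0.0677] guide [-36.7 -49.5] zyaw -45.54 F [-3.  -9.1  6.4] w 0.0155 j [ 0.03  0.55  1.96 -0.    0.64  0.83]
tool cm to target [-0.    0.    0.08]
61.35863960770917 -126.58146039044439
```

Call:
step_arm:
  targets:
    - [0,0,0,0,0]
    - [0,0,0,0,0]
    - [0,0,0,0,0]
    - [0,0,0,0,0]
    - [0,0,0,0,0]
    - [0,0,-2,0,0]
    - [0,0,-2,0,0]
    - [0,0,-2,0,0]
    - [0,0,-2,0,0]
    - [0,0,-2,0,0]
    - [0,0,-2,0,0]
    - [0,0,-2,0,0]
    - [0,2,0,-2,0]
    - [0,2,0,-2,0]
    - [0,2,0,-2,0]
    - [0,2,0,-2,0]
    - [0,2,0,-2,0]
    - [0,0,0,0,0]
    - [0,0,0,0,0]

```text
time_s: 16.7
tcp_pos: [0.3762, 0.0295, 0.3703]
eef_rot: [0.267, -0.654, 0.655, -0.268]
ft_force: [0.7, 0.1, 0.9]
grip_width: 0.044
```

```bash
python3 look.py 5; python3 - <<'E'
from h import *
st()
S=cv2.imread('pics/scene5.png');c=cv2.imread('pics/c5.png')
cv2.imwrite('pics/f5.png',np.hstack([cv2.resize(c,(600,450)) , cv2.resize(S[190:280,295:335],(200,450),interpolation=cv2.INTER_CUBIC)]))
a=cv2.imread('pics/scene5.png',0).astype(int);print(a[240,374:392]);print(a[250,372:390])
E
```

```text
t 16.8 grasp [0.3784 0.0295 0.2076] guide [-175.1  -68.1] zyaw -45.54 F [ 0.7  0.2 -0.5] w 0.0439 j [0.05 0.11 2.17 0.   0.86 0.84]
[ 75  75  75  73  82  97  92  90  85  91 161 208 213 211 190 144 126 128]
[ 76  75  77  76  78  84  89 145 203 211 210 201 147 124 125 132 134 131]
```

View pics/f5.png

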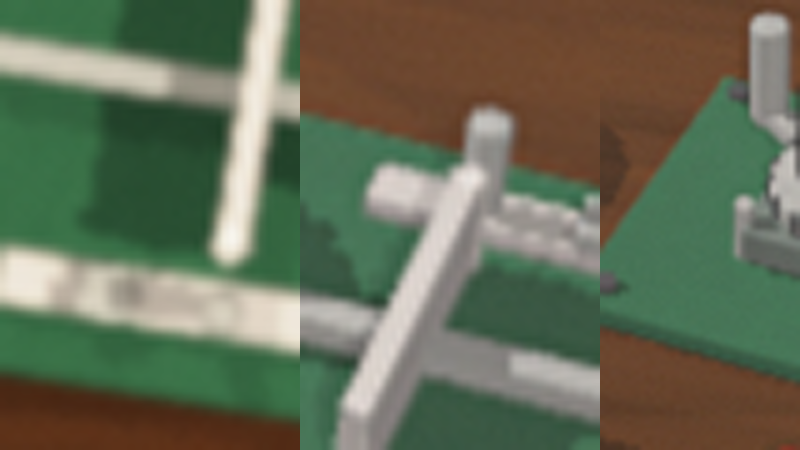

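```bash
python3 - <<'E'
from h import *
a0=cv2.imread('pics/scene0.png',0);a5=cv2.imread('pics/scene5.png',0)
r=(slice(190,215),slice(318,336))
print("post shift scene px",cv2.phaseCorrelate(np.float32(a0[r]),np.float32(a5[r]),cv2.createHanningWindow((18,25),cv2.CV_32F)))
m=cv2.imread('pics/scene5.png',0).astype(int)
print(a0[200,320:336]);print(a5[200,320:336])
T=lambda a,b:(a/.75/10+251-.45,b/.75/10+264-.45)
for nm,p,z in(("fence",T(266,40),.044),("fence",T(246,160),.044),("nose",T(231,245),.044),("pin",T(223,305),.048)): print(nm,g(onz("top",*p,z)).round(1))
t=cv2.imread('pics/top5.png',0).astype(int);print(t[285,278:290],t[290,278:290]);print(t[300:309,274:288])
E
```

```text
post shift scene px ((1.0720405787382061, 0.21415500349939443), 0.9215010420481364)
[ 80  81  74  80 146 147 134 132 138 136 133 115  86  77  77  77]
[ 82  83  81  73  80 147 147 136 134 139 137 135 114  86  77  78]
fence [32.4 89.5]
fence [-3.7 89.6]
nose [-29.3  89.9]
pin [-46.9  89.1]
[ 62  64  86 150 209 230 229 184 101  58  53  54] [ 63  77 131 201 230 231 203 141  93  83  82  81]
[[156 148 142 134 126 122 119 115 102  91  86  86  83  83]
 [188 183 185 183 178 169 157 145 133 120 112 106 100  95]
 [184 186 196 203 203 196 184 174 172 170 166 159 149 142]
 [178 180 184 188 190 188 182 179 186 199 204 204 198 192]
 [178 177 177 179 187 196 198 194 191 201 213 215 215 215]
 [185 184 182 183 191 202 207 204 194 201 212 216 216 218]
 [198 199 198 195 194 200 207 204 197 204 213 216 215 218]
 [194 197 202 197 188 188 195 195 197 206 214 215 216 218]
 [138 146 160 161 154 156 164 170 182 195 203 208 210 214]]
```

```bash
python3 -c "
from h import *
print(arm.finish_job()); st()"
```

```text
the job is handed in; nothing more can be done
None
the job is handed in; nothing more can be done
```

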